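# Pull out the inspection camera's boom to its next hole

### The arm

A 7-joint arm with a two-finger parallel gripper is mounted at the origin on the work surface. World frame = base frame: x ahead of the robot, y to its left, z up, the work surface at z = 0. Lengths are in m, angles in rad, forces in N, time in s.
With the tool pointing down it reaches from about 0.4 to 0.85 m from the base axis. Payload 10.4 kg.
Tool frame: the origin (TCP) lies at the very end of the fingers, on their centre line; the grasp point (between the pads) lies 19 mm behind it (manip.tcp_to_grasp is the distance from the TCP to the grasp point, in m); x points along the fingers, y is the direction in which the jaws open and shut, and the axes are right-handed (so a half turn about x gives the same grasp; the last joint's range is limited). The gripper opens to 85 mm and grips with 20 to 120 N. Pads are 22 mm wide; open, the fingers measure 114 mm over their backs; the gripper's body (76 mm by 85 mm) begins 54 mm behind the grasp point. The pads swing forward as they close: fully open they stand 13 mm farther back than shut.
Start: joints at [-1.218, 0.332, -0.065, 1.46, 0.022, 1.35, -0.088], TCP at [0.229, 0.581, 0.231] pointing down, gripper open.
Joint ranges: [-2.6, 2.6], [-0.5, 2.12], [-1.47, 1.34], [0.16, 2.42], [-1.27, 4.41], [0.06, 2.06], [-2.6, 2.6]. Speed limits (rad/s): [2.22, 2.22, 2.79, 2.79, 3.14, 3.14, 3.14].

### API

Orientations are given as a unit quaternion [x, y, z, w].
In Python, from workcell import manip, cams, hand_in gives the robot as it stands.
- The arm moves only by the shell command python3 -m handwheel 'ROWS' [FORCE]. ROWS is text: rows parted by semicolons, each of 7 numbers parted by spaces: the shift along the tool's x, y, z in mm, then the turn, a rotation vector about the tool's x, y, z in rad, then the finger opening in mm, from 0 to 85.4. A call has 1 to 8 rows; each row shifts and turns the commanded pose from where the row before left it, along the tool's axes as they then stand; what a row does not reach is not made up. A row lasts 1/10 s, in which the tool goes at most 50 mm and 8.59 degrees, less where a joint would pass 70% of its speed; a pose out of reach is approached as far as the arm can. A call with a gripper value outside its range is refused whole. The fingers move at their own pace and stop on an object; FORCE is the grip in N (left out, the last holds). Time passes only in rows, so rows that do not move let the fingers close. It gives the time, the measured TCP pose, the force and the opening at its end, in the units of the state.
- manip.get_obs(): the state, without advancing time (a new reading comes with each control period).
- cams.camera(name): name is "scene" or "top" or "wrist"; returns a dict with "color" (384x512x3 uint8, blue, green, red), "depth" (384x512 float32, m along the optical axis (not along the pixel's ray), 0 where there is no reading), "camera_matrix" (3x3 intrinsics, pixels), "origin" and "attitude" of the camera in the world; the wrist camera has in their place "T_tool_cam" (4x4, takes a point from camera to tool coordinates, whose origin is the TCP and whose axes are the tool frame's). Camera axes: x right, y down, z forward; pixel columns grow to the right and rows downward; lengths in m; the calibration is good to about 2 mm. A picture is of the moment at which its call begins: read the wrist's pose just before it.
- hand_in(): hands the job in, once; it reports no verdict.
Trained networks look in the newest picture that a camera, given by its name, has taken for a name from the list of things; names that differ only in an ending like _2 or _b are one class to them, and where a whole thing is asked for, a point or a joint stands for the part that bears it (a point fixed in the world has none). Each returns a list of dicts, best first, with "conf" (0 to 1); they miss things now and then, are a little off and sometimes report something else, mostly with a low value. They report only what shows in the picture. A call takes as long as a camera call.
- cams.recognise(camera, thing): "box" ([left, top, width, height] in pixels, round what is visible of it).
- cams.outline_of(camera, thing): "region" (384x512 bool, what is visible of it) and "box" ([left, top, width, height] in pixels, round what is visible of it).
The state is a dict: "clock": time; "joint_pos": joint angles; "joint_velocities": joint speeds; "tau": joint torques, N m; "position": TCP position; "ee_rot": TCP orientation; "ft_force": force on the tool from outside, world axes, zero at the start; "torque": the same for the moment, N m; "grip_width": opening from 0.0 (shut) to 1.0 (fully open).
Only numpy, scipy, OpenCV 4.12 (cv2) and the standard library are available. Lean on these libraries where they do the work, as an engineer would, in place of code of your own. Each camera call takes 0.05 s, during which the arm holds its last target.

### The job

Pull the inspection camera's boom out to its second hole: gently press the red spring button flush, push the blue sleeve out towards the camera end until the button pops up through the second hole, then press the orange flip lock down flat. Do not force anything on the boom, and leave the other things on the bench where they are.

Things in the scene. Friction and masses are not known exactly. Their poses are not given: they have to be found in the camera images.
- stand: Fixed camera stand: steel foot 150 x 130 mm round a post at y = -0.215; the post carries the boom, a level square inner tube (21 mm, aluminium) with the blue sleeve on it. Origin on the table nominally under the red button; its y axis runs along the boom from the post to the camera, the way the sleeve is pulled out; z up; boom at x = 0. Nothing here moves.
- button_nominal (a point): Point fixed to the stand, 165 mm above the table: nominal place of the red button, at the sleeve's upper face. The post clamp is set anew each time, so the whole boom with all on it is truly up to 20 mm higher or lower and up to 15 mm further along +y or -y. This offset is not measured: look or feel for it. The boom itself does not give under load.
- button (a joint): How far the red button is pressed down, m: 0 = out, its round top 6 mm above the sleeve's upper face; 0.006 = flush with that face; 0.009 = bottom. A pin 10 mm across on the inner tube. Its spring pushes up with 2 N when out, 5 N when flush. More than 25 N on it, from the robot or the hole's edge, damages it.
- sleeve (a joint): How far the sleeve is pulled out (+y), m: 0 = button in first hole, 0.045 = button centred in second hole, 0.065 = end stop. Friction 2.5 N. Play in a hole 1 mm either way; out, the button locks the sleeve. Once flush, the hole's edge cams it further down when the sleeve is pushed with 7 to 13 N; then it rides under the wall until the next hole.
- ridge_nominal (a point): Point fixed to the stand: nominal place, at the start, of the top edge of the yellow thumb ridge's rear face (same offset as the button). The ridge stands across the sleeve, 26 mm wide, 6 mm thick, 14 mm high; its rear face is 12 mm ahead (+y) of the first hole's centre. A fingertip that presses the button can push the sleeve along by it.
- lock_nominal (a point): Point fixed to the stand: nominal place, at the start, of the orange flip lock's hinge axis (along x), on the sleeve 62 mm behind (-y) the first hole, 6.5 mm above the upper face. The lock is a plate 22 mm wide, 66 mm long, 5 mm thick, reaching from the hinge backwards (-y); shut, its top is 9 mm above the sleeve's upper face.
- lock (a joint): Angle of the flip lock, rad: 0 = shut, flat along the boom; 0.75 to 1 = standing up open, as at the start; stays where it is left (hinge friction 0.07 N m). The sleeve that carries it: square tube 26 x 26 mm, 2 mm wall, from 70 mm behind to 140 mm ahead of the first hole, holes 12 x 12 mm, the white camera under its far end. Over 25 N on any of these damages it.
- board: Green circuit board 60 x 85 mm with parts up to 12 mm high, lying under the camera. Origin: centre of its underside.
- solder: Spool of solder wire, standing upright, white flanges 54 mm across, 40 mm high. Origin: centre of its underside.
- wire: Spool of blue wire, standing upright, 54 mm across, 40 mm high. Origin: centre of its underside.
- flux: Orange jar 44 mm across, 75 mm high. Origin: centre of its underside.
- screwdriver: Red-handled screwdriver, 160 mm, lying down. Origin: under its middle.
- marker: White marker with a blue cap, 135 mm long, lying down. Origin: on the table under its middle.
- mug: White mug, 80 mm across, 95 mm high. Origin: centre of its underside.

How it is judged:
On the way, in this order (a step that is already met when the one before it is completed fails the run):
1. the red button is pressed down and the sleeve has been slid off it, so that it rides under the wall between the holes (value of joint sleeve between 0.012 and 0.036 m and value of joint button above 0.006 m), for 0.05 s.
2. the button has popped up in the second hole (value of joint sleeve between 0.0425 and 0.0475 m and value of joint button below 0.0015 m), for 0.2 s.
3. the flip lock is pressed down flat (value of joint lock below 0.12 rad), for 0.2 s.
At the end, for the whole second after the job is handed in: The sleeve is out by 45 mm (within 2.5 mm), the red button stands fully out (within 1.5 mm) in the second hole, the flip lock lies flat (within 0.12 rad), and the bystanders are within 30 mm of where they were (all of step 2 and value of joint lock below 0.12 rad and not (distance of board from where it was at the start of the episode above 0.03 m) and not (distance of solder from where it was at the start of the episode above 0.03 m) and not (distance of wire from where it was at the start of the episode above 0.03 m) and not (distance of flux from where it was at the start of the episode above 0.03 m) and not (distance of screwdriver from where it was at the start of the episode above 0.03 m) and not (distance of marker from where it was at the start of the episode above 0.03 m) and not (distance of mug from where it was at the start of the episode above 0.03 m)); the robot touches nothing.
It fails at once if the sleeve, the flip lock or the camera is pushed by the robot with more than 25 N (contact force between any of the fingers, the arm and sleeve above 25 N).
It fails at once if the button is rammed with more than 25 N, by the robot or by the sleeve's hole (contact force between any of the fingers, sleeve and button above 25 N).
It fails at once if a bystander is moved more than 30 mm (distance of any of board, solder, wire, flux, screwdriver, marker, mug from where it was at the start of the episode above 0.03 m).
It also fails if it takes over 54 s, if anything falls off the work surface, if the arm or the gripper's body presses on something with over 40 N, if the wrist force passes 120 N, or if a joint passes its speed limit or range.

## Working session

There is one attempt and no reset: what is moved stays moved. The work goes in short steps, Python scripts to look and compute and a shell command to move; the robot and the scene stay as the last step left them, time stands still between calls to the robot, and variables do not carry over. Pictures are saved under pics/ and viewed, and the job is handed in when it is done.

```bash
ls; mkdir -p pics; python3 - <<'E'
from workcell import manip, cams
import cv2, numpy as np
o=manip.get_obs()
for k,v in o.items(): print(k,v)
print([a for a in dir(manip) if a[0]!='_'], manip.tcp_to_grasp)
for n in ("scene","top","wrist"):
    c=cams.camera(n); cv2.imwrite(f"pics/{n}0.png",c["color"]); np.savez(f"pics/{n}0.npz",**c)
    print(n,c["camera_matrix"],c.get("origin"),c.get("attitude"),c.get("T_tool_cam"))
    for t in ("stand","button","sleeve","lock","mug","flux","solder","wire"):
        print(t,[(d["box"],round(d["conf"],2)) for d in cams.recognise(n,t)][:2])
E
```

```text
pics
clock 0.0
joint_pos [-1.21759916  0.3328965  -0.06469368  1.46094322  0.02161617  1.34988375
 -0.08853054]
joint_velocities [ 4.04989294e-04 -1.09256230e-03  1.20147439e-04 -1.62600261e-03
  6.75987992e-05  2.79382952e-03  1.17169572e-04]
tau [ 2.35214668e-05 -6.25446224e+01  4.93178784e-02 -3.91609240e+01
  1.62019115e-02  9.87379288e-03 -4.48430251e-05]
position [0.22926082 0.58103392 0.23049963]
ee_rot [ 0.13158502  0.69472563 -0.13259105  0.69459434]
ft_force [0.31523082 1.1611     0.54278261]
torque [ 0.01676555  0.02256576 -0.00848852]
grip_width 1.0011360771166007
['MotionError', 'get_obs', 'tcp_to_grasp'] 0.0187
scene [[383.89794349   0.         252.71663181]
 [  0.         383.89794349 182.69989026]
 [  0.           0.           1.        ]] [ 0.94057164 -0.30972663  0.60820424] [ 0.86078241  0.32198047 -0.13667824 -0.36973135] None
stand [([28.7, 110.4, 211.9, 236.0], 0.56)]
button [([25.8, 113.2, 210.3, 233.0], 0.57), ([210.9, 157.1, 39.7, 26.3], 0.51)]
sleeve [([109.4, 113.4, 128.1, 74.3], 0.62)]
lock [([108.8, 154.0, 37.7, 21.5], 0.8)]
mug [([159.9, 241.6, 63.3, 66.
[... 629 characters left out ...]
20.3], 0.18)]
mug [([329.4, 153.2, 48.9, 54.5], 0.59)]
flux [([289.0, 206.8, 16.6, 21.3], 0.75)]
solder [([281.3, 285.0, 22.0, 26.9], 0.81)]
wire [([251.3, 199.3, 22.0, 27.3], 0.65), ([343.9, 244.1, 39.3, 18.5], 0.54)]
wrist [[323.11177247   0.         251.29171777]
 [  0.         323.11177247 189.08570751]
 [  0.           0.           1.        ]] None None [[ 4.60965238e-05 -3.28437423e-01  9.44525731e-01 -1.43884309e-01]
 [ 9.99999989e-01 -1.18251980e-04 -8.99233296e-05 -2.24583003e-05]
 [ 1.41226224e-04  9.44525725e-01  3.28437414e-01 -8.50973992e-02]
 [ 0.00000000e+00  0.00000000e+00  0.00000000e+00  1.00000000e+00]]
stand []
button []
sleeve []
lock []
mug []
flux []
solder []
wire []
```

View images.

View pics/scene0.png

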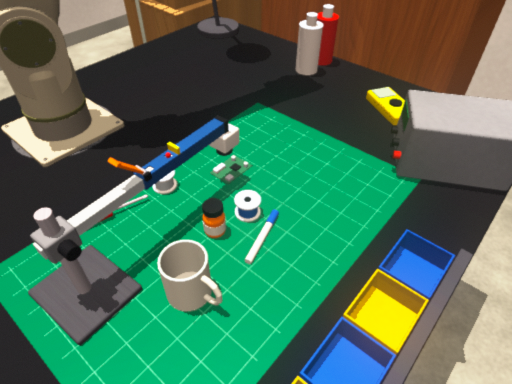

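View pics/top0.png

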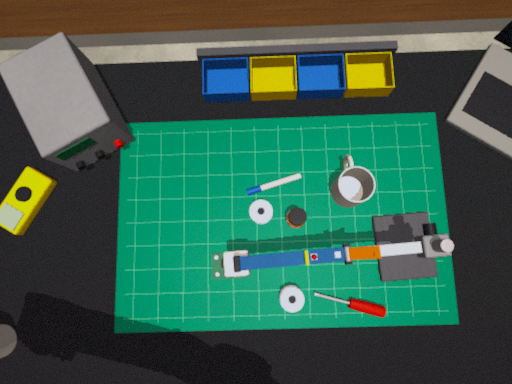

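View pics/wrist0.png

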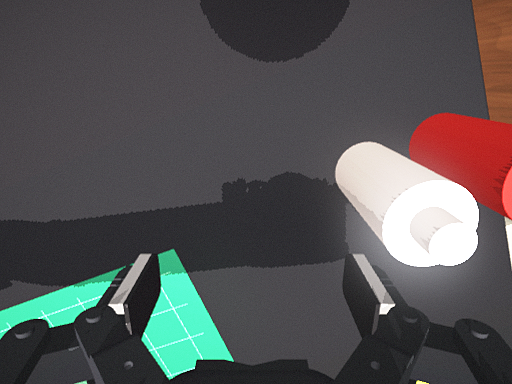

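```bash
cat > h.py <<'E'
import numpy as np, cv2
from scipy.spatial.transform import Rotation as R
def pts(c,T=None):
    d=c["depth"];K=c["camera_matrix"];v,u=np.indices(d.shape)
    p=np.stack([(u-K[0,2])/K[0,0]*d,(v-K[1,2])/K[1,1]*d,d],-1)
    if T is None: M=R.from_quat(c["attitude"]).as_matrix();o=c["origin"]
    else: M=T[:3,:3];o=T[:3,3]
    return p@M.T+o
def hsv(c): return cv2.cvtColor(c["color"],cv2.COLOR_BGR2HSV).astype(int)
def proj(c,P,T=None):
    M=R.from_quat(c["attitude"]).as_matrix() if T is None else T[:3,:3]; o=c["origin"] if T is None else T[:3,3]
    q=(np.asarray(P)-o)@M; K=c["camera_matrix"]; return q[...,:2]/q[...,2:]*[K[0,0],K[1,1]]+[K[0,2],K[1,2]]
E
python3 - <<'E'
from h import *
for n in("top","scene"):
    c=dict(np.load(f"pics/{n}0.npz"));P=pts(c);h=hsv(c);ok=(c["depth"]>0)&(P[...,2]>.12)&(P[...,2]<.30)
    H,S,V=h[...,0],h[...,1],h[...,2]
    reg=ok&(P[...,0]>.2)&(P[...,0]<.6)&(abs(P[...,1])<.4)
    for nm,m in dict(blue=(H>95)&(H<125)&(S>120),yel=(H>22)&(H<35)&(S>150),red=((H<4)|(H>174))&(S>150),orange=(H>5)&(H<20)&(S>150),grey=(S<60)&(V>120)).items():
        q=P[m&reg]
        if len(q): print(n,nm,len(q),q.min(0).round(3),np.median(q,0).round(3),q.max(0).round(3))
    m=(H>95)&(H<125)&(S>120)&reg
    q=P[m];q=q[q[:,2]>np.median(q[:,2])-.01];f=np.polyfit(q[:,1],q[:,0],1);print("x=f(y)",f, "zmed",np.median(q[:,2]))
    im=cv2.resize(c["color"][200:310,200:460] if n=="top" else c["color"][100:260,20:260],None,fx=3,fy=3,interpolation=cv2.INTER_CUBIC);cv2.imwrite(f"pics/{n}0z.png",im)
E
```

```text
top blue 1246 [ 0.45  -0.06   0.133] [0.469 0.05  0.163] [0.488 0.137 0.167]
top yel 38 [0.459 0.009 0.163] [0.471 0.013 0.176] [0.482 0.015 0.179]
top red 15 [ 0.469 -0.005  0.164] [ 0.472 -0.003  0.168] [0.474 0.    0.171]
top orange 362 [ 0.465 -0.11   0.164] [ 0.477 -0.089  0.199] [ 0.488 -0.067  0.222]
top grey 1469 [ 0.437 -0.256  0.129] [ 0.479 -0.161  0.161] [0.506 0.172 0.217]
x=f(y) [-0.0631027   0.47180634] zmed 0.16271808354358563
scene blue 1616 [ 0.449 -0.073  0.138] [0.479 0.035 0.163] [0.495 0.14  0.174]
scene yel 84 [0.458 0.008 0.165] [0.472 0.01  0.176] [0.485 0.015 0.18 ]
scene red 16 [ 0.472 -0.008  0.164] [ 0.475 -0.005  0.168] [ 0.477 -0.001  0.172]
scene orange 174 [ 0.457 -0.111  0.165] [ 0.486 -0.091  0.203] [ 0.49  -0.066  0.223]
scene grey 1947 [ 0.457 -0.26   0.12 ] [ 0.485 -0.173  0.162] [0.508 0.173 0.211]
x=f(y) [-0.06917719  0.4765984 ] zmed 0.16398407814897664
```

View pics/top0z.png

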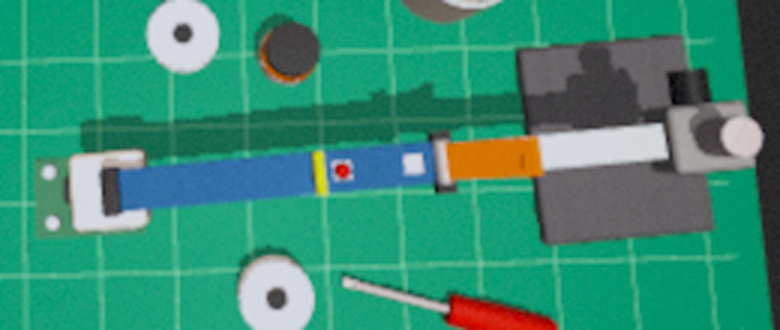

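View pics/scene0z.png

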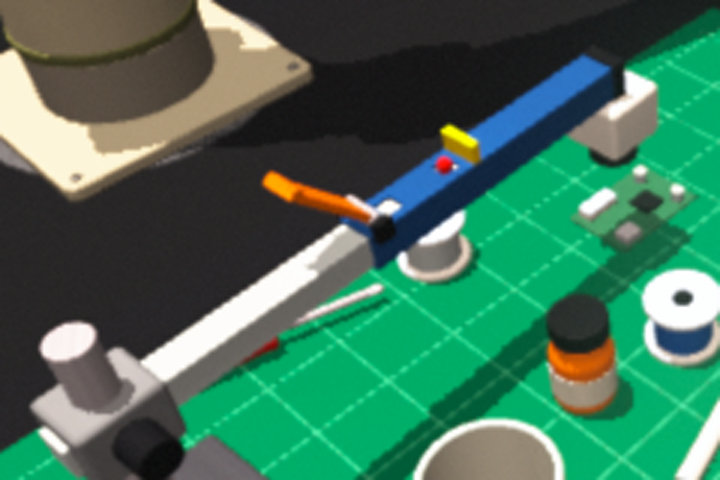

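```bash
cat >> h.py <<'E'
def state():
    from workcell import manip
    o=manip.get_obs();M=R.from_quat(o["ee_rot"]).as_matrix();return o,M
def plan(target,xax,zax):
    """total tool-frame shift mm & rotvec"""
    o,M=state();x=np.array(xax,float);x/=np.linalg.norm(x);z=np.array(zax,float);z-=x*(x@z);z/=np.linalg.norm(z)
    D=np.stack([x,np.cross(z,x),z],1);rv=R.from_matrix(M.T@D).as_rotvec()
    d=np.array(target)-o["position"]
    print("clock",o["clock"],"pos",o["position"].round(4),"F",o["ft_force"].round(2));print("tool axes cols\n",M.round(3));print("shift now-tool mm",(M.T@d*1000).round(1),"in final-tool",(D.T@d*1000).round(1),"rotvec",rv.round(4),"world d",(d*1000).round(1))
b=np.array([-0.066,0.998,0])
E
python3 - <<'E'
from h import *
plan([.4725,-.003-.03,.25],[0,0,-1],b)
plan([.4725,-.003-.03,.25],[0,0,-1],-b)
plan([.4725,-.003-.03,.25],[0,0,-1],[1,.066,0])
E
```

```text
clock 1.35 pos [0.2294 0.5814 0.2313] F [-0.32 -0.32  0.06]
tool axes cols
 [[ 0.     0.367  0.93 ]
 [ 0.     0.93  -0.367]
 [-1.     0.    -0.   ]]
shift now-tool mm [ -18.7 -482.3  451.7] in final-tool [ -18.7 -202.  -629.1] rotvec [-2.0126e+00  1.0000e-04 -1.0000e-04] world d [ 243.1 -614.4   18.7]
clock 1.35 pos [0.2294 0.5814 0.2313] F [-0.32 -0.32  0.06]
tool axes cols
 [[ 0.     0.367  0.93 ]
 [ 0.     0.93  -0.367]
 [-1.     0.    -0.   ]]
shift now-tool mm [ -18.7 -482.3  451.7] in final-tool [-18.7 202.  629.1] rotvec [ 1.1289e+00 -1.0000e-04 -1.0000e-04] world d [ 243.1 -614.4   18.7]
clock 1.35 pos [0.2294 0.5814 0.2313] F [-0.32 -0.32  0.06]
tool axes cols
 [[ 0.     0.367  0.93 ]
 [ 0.     0.93  -0.367]
 [-1.     0.    -0.   ]]
shift now-tool mm [ -18.7 -482.3  451.7] in final-tool [ -18.7 -629.1  202.1] rotvec [-4.417e-01  0.000e+00 -1.000e-04] world d [ 243.1 -614.4   18.7]
```

```bash
python3 -m handwheel '-3 -36 30 0 0 0 0; -3 -36 30 0 0 0 0; -3 -36 30 0 0 0 0; -3 -36 30 0 0 0 0; -3 -36 30 0 0 0 0; -3 -36 30 0 0 0 0; -3 -36 30 0 0 0 0; -3 -36 30 0 0 0 0' 60; python3 - <<'E'
from h import *
plan([.4725,-.006,.25],[0,0,-1],-b)
E
```

```text
clock: 2.15
position: [0.3472, 0.2235, 0.2556]
ee_rot: [0.132, 0.695, -0.132, 0.695]
ft_force: [1.4, 0.6, 0.9]
grip_width: -0.001
clock 2.15 pos [0.3472 0.2235 0.2556] F [1.37 0.6  0.9 ]
tool axes cols
 [[ 0.     0.367  0.93 ]
 [ 0.001  0.93  -0.367]
 [-1.     0.001  0.   ]]
shift now-tool mm [   5.5 -167.5  200.8] in final-tool [  5.6 109.9 237.3] rotvec [ 1.129e+00 -5.000e-04 -9.000e-04] world d [ 125.3 -229.5   -5.6]
```

```bash
python3 -m handwheel '0 -28 33 0 0 0 0; 0 -28 33 0 0 0 0; 0 -28 33 0 0 0 0; 0 -28 33 0 0 0 0; 0 -28 33 0 0 0 0; 0 -28 33 0 0 0 0; 0 0 0 .14 0 0 0; 0 0 0 .14 0 0 0'; python3 -m handwheel '0 0 0 .142 0 0 0; 0 0 0 .142 0 0 0; 0 0 0 .142 0 0 0; 0 0 0 .142 0 0 0; 0 0 0 .142 0 0 0; 0 0 0 .14 0 0 0; 0 0 0 0 0 0 0'; python3 - <<'E'
from h import *
from workcell import cams
o,M=state()
c=cams.camera("wrist"); T=np.eye(4);T[:3,:3]=M;T[:3,3]=o["position"];T=T@c["T_tool_cam"]
np.savez("pics/w1.npz",T=T,**c);cv2.imwrite("pics/w1.png",c["color"])
P=pts(c,T);h=hsv(c);H,S,V=h[...,0],h[...,1],h[...,2];ok=(c["depth"]>0)&(P[...,2]>.15)&(P[...,2]<.23)
for nm,m in dict(blue=(H>95)&(H<125)&(S>120),yel=(H>22)&(H<35)&(S>150),red=((H<4)|(H>174))&(S>150),orange=(H>5)&(H<20)&(S>150)).items():
    q=P[m&ok]
    if len(q): print(nm,len(q),q.min(0).round(4),np.median(q,0).round(4),q.max(0).round(4))
m=(H>95)&(H<125)&(S>120)&ok&(P[...,2]>.16)
q=P[m];print(np.polyfit(q[:,1],q[:,0],1),np.percentile(q[:,2],[10,50,90]))
plan([.4725,-.006,.25],[0,0,-1],-b)
E
```

```text
clock: 2.95
position: [0.4698, -0.0049, 0.2554]
ee_rot: [0.23, 0.668, -0.23, 0.669]
ft_force: [-0.4, 0.4, -0.4]
grip_width: -0.001
clock: 3.65
position: [0.4695, -0.0036, 0.2554]
ee_rot: [0.484, 0.515, -0.484, 0.515]
ft_force: [0.2, 0.1, -0.1]
grip_width: -0.002
blue 7931 [ 0.4518 -0.052   0.1619] [0.4684 0.064  0.1644] [0.4877 0.1285 0.1685]
yel 362 [0.4583 0.0084 0.1634] [0.4708 0.013  0.1779] [0.484  0.0156 0.1805]
red 113 [ 0.4674 -0.007   0.1625] [ 0.4719 -0.0019  0.169 ] [0.4758 0.0016 0.1711]
orange 319 [ 0.4585 -0.1085  0.1618] [ 0.4753 -0.1019  0.2146] [0.4804 0.0134 0.2221]
[-0.06258394  0.47212139] [0.16347666 0.1643652  0.1652241 ]
clock 3.7 pos [ 0.4695 -0.0036  0.2554] F [-0.93  0.44  0.67]
tool axes cols
 [[ 0.     0.998  0.068]
 [ 0.     0.068 -0.998]
 [-1.     0.    -0.   ]]
shift now-tool mm [5.4 2.9 2.6] in final-tool [5.4 2.9 2.6] rotvec [ 0.0018 -0.0002 -0.0002] world d [ 3.  -2.4 -5.4]
```

View pics/w1.png

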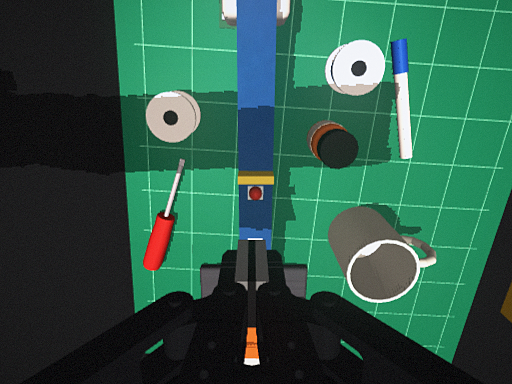

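```bash
python3 -m handwheel '20 2.9 1 0 0 0 0; 25 0 0 0 0 0 0; 20 0 0 0 0 0 0; 9 0 0 0 0 0 0; 2 0 0 0 0 0 0; 0 0 0 0 0 0 0'; python3 - <<'E'
from h import *
from workcell import cams
o,M=state();print(o["position"],o["ft_force"])
c=cams.camera("wrist");cv2.imwrite("pics/w2.png",cv2.resize(c["color"][150:384,130:380],None,fx=2.5,fy=2.5))
c=cams.camera("scene");cv2.imwrite("pics/s2.png",cv2.resize(c["color"][60:220,80:280],None,fx=3.5,fy=3.5))
E
```

```text
clock: 4.3
position: [0.4727, -0.0043, 0.1798]
ee_rot: [0.483, 0.516, -0.483, 0.516]
ft_force: [0.2, -0.7, -0.3]
grip_width: -0.003
[ 0.47270027 -0.00432675  0.17983771] [ 0.1544616  -0.71024596 -0.34469224]
```

View pics/w2.png

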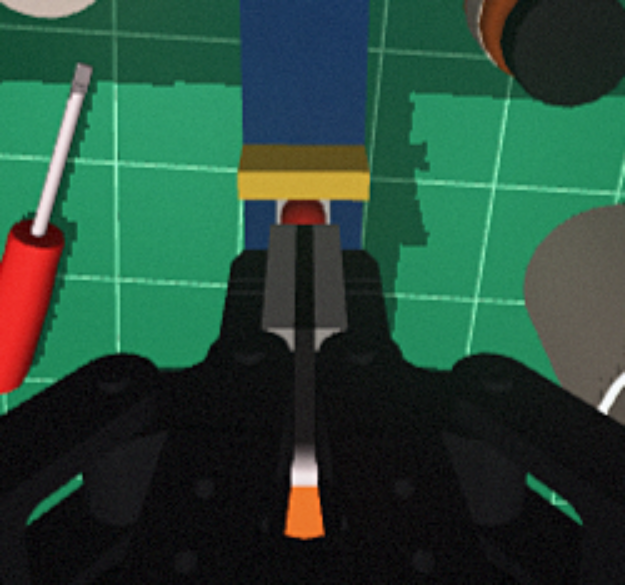

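View pics/s2.png

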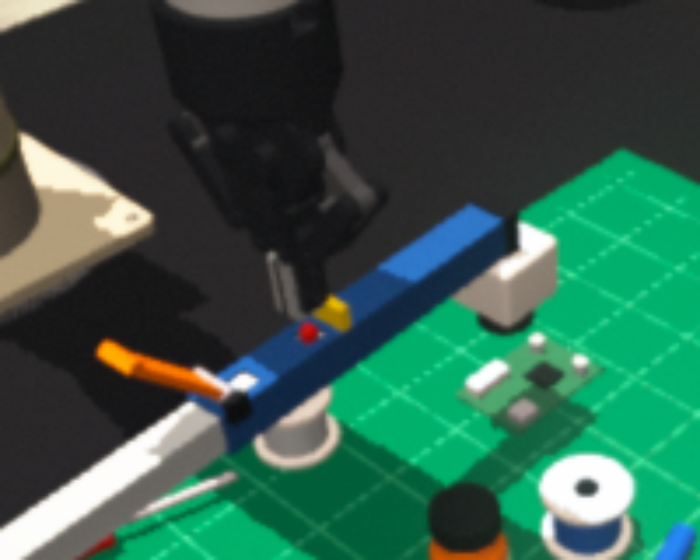

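```bash
python3 -m handwheel '3 4 0 0 0 0 0; 3 0 0 0 0 0 0; 1 0 0 0 0 0 0; 0 0 0 0 0 0 0';  for i in 1 2 3; do python3 -m handwheel '1 0 0 0 0 0 0; 0 0 0 0 0 0 0'|grep -v -e ee_ -e grip; done
```

```text
clock: 4.8
position: [0.4763, -0.0041, 0.1721]
ee_rot: [0.483, 0.516, -0.484, 0.516]
ft_force: [0.3, -0.3, 0.6]
grip_width: 0.002
clock: 5.0
position: [0.4764, -0.0041, 0.1712]
ft_force: [0.3, -0.7, 0.5]
clock: 5.2
position: [0.4763, -0.0041, 0.1702]
ft_force: [-0.3, -0.5, 0.1]
clock: 5.4
position: [0.4763, -0.004, 0.1692]
ft_force: [-0.3, 0.2, -0.4]
```

```bash
for i in 1 2 3; do python3 -m handwheel '1 0 0 0 0 0 0; 0 0 0 0 0 0 0'|grep -v -e ee_ -e grip -e clock; done
```

```text
position: [0.4763, -0.0041, 0.1682]
ft_force: [0.2, 0.3, -0.3]
position: [0.4764, -0.0041, 0.1672]
ft_force: [-0.2, -0.3, 1.5]
position: [0.4765, -0.004, 0.1663]
ft_force: [0.3, -0.1, 1.8]
```

```bash
for i in 1 2 3 4; do python3 -m handwheel '1 0 0 0 0 0 0; 0 0 0 0 0 0 0'|grep -v -e ee_ -e grip -e clock; done
```

```text
position: [0.4765, -0.0041, 0.1653]
ft_force: [-0.0, -0.1, 1.2]
position: [0.4765, -0.0041, 0.1643]
ft_force: [0.1, -0.0, 3.3]
position: [0.4764, -0.0041, 0.1633]
ft_force: [-0.1, -0.5, 3.1]
position: [0.4764, -0.004, 0.1622]
ft_force: [0.3, 0.4, 3.2]
```

```bash
for i in 1 2 3; do python3 -m handwheel '0.4 0 0 0 0 0 0; 0 0 0 0 0 0 0'|grep -v -e ee_ -e grip -e clock; done
```

```text
position: [0.4765, -0.0041, 0.1619]
ft_force: [0.1, 0.3, 3.6]
position: [0.4764, -0.0041, 0.1615]
ft_force: [-0.2, -0.1, 4.1]
position: [0.4764, -0.0041, 0.1611]
ft_force: [-0.9, -0.3, 4.2]
```

```bash
for i in 1 2 3; do python3 -m handwheel '0.3 0 0 0 0 0 0; 0 0 0 0 0 0 0'|grep -v -e ee_ -e grip -e clock; done; python3 - <<'E'
from h import *
from workcell import cams
c=cams.camera("wrist");cv2.imwrite("pics/w3.png",cv2.resize(c["color"][200:320,200:320],None,fx=5,fy=5))
E
```

```text
position: [0.4764, -0.0041, 0.1608]
ft_force: [-0.3, -0.3, 3.8]
position: [0.4764, -0.0041, 0.1605]
ft_force: [0.2, 0.7, 4.3]
position: [0.4765, -0.004, 0.1602]
ft_force: [-0.1, -0.4, 4.6]
```

View pics/w3.png

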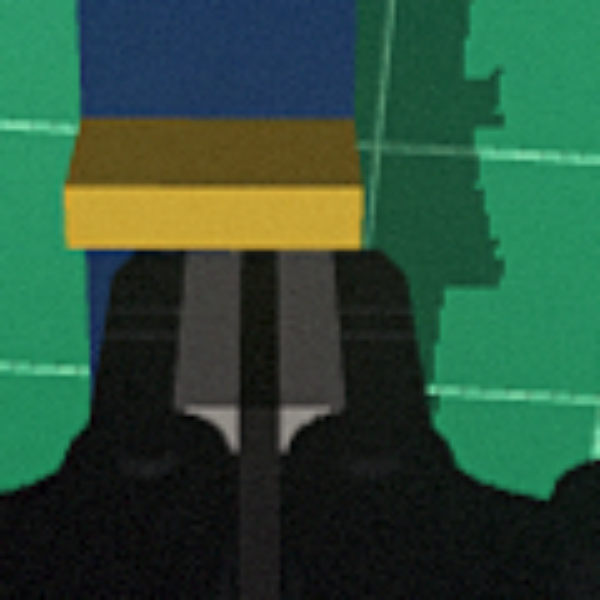

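```bash
for i in 1 2 3; do python3 -m handwheel '0.3 0 0 0 0 0 0; 0 0 0 0 0 0 0'|grep -v -e ee_ -e grip -e clock; done
```

```text
position: [0.4765, -0.0041, 0.16]
ft_force: [-0.0, -0.4, 5.6]
position: [0.4766, -0.004, 0.1598]
ft_force: [0.2, -0.2, 7.2]
position: [0.4766, -0.004, 0.1596]
ft_force: [-0.2, 0.4, 7.4]
```

```bash
for i in 1 2 3 4; do python3 -m handwheel '0 0 -1 0 0 0 0; 0 0 0 0 0 0 0'|grep -v -e ee_ -e grip -e clock; done
```

```text
position: [0.4766, -0.0038, 0.1596]
ft_force: [-0.5, -2.0, 7.6]
position: [0.4766, -0.0031, 0.1596]
ft_force: [-0.2, -4.0, 7.4]
position: [0.4765, -0.002, 0.1596]
ft_force: [-0.4, -4.0, 8.8]
position: [0.4765, -0.0012, 0.1596]
ft_force: [0.4, -3.8, 8.0]
```

```bash
for i in 1 2 3 4; do python3 -m handwheel '0 0 -1 0 0 0 0; 0 0 0 0 0 0 0'|grep -v -e ee_ -e grip -e clock; done
```

```text
position: [0.4764, -0.0002, 0.1596]
ft_force: [-0.3, -3.9, 7.1]
position: [0.4763, 0.0006, 0.1596]
ft_force: [-0.1, -5.0, 7.6]
position: [0.4763, 0.0013, 0.1596]
ft_force: [1.0, -5.8, 6.8]
position: [0.4762, 0.0017, 0.1596]
ft_force: [0.8, -7.9, 6.0]
```

```bash
for i in 1 2 3; do python3 -m handwheel '0 0 -1 0 0 0 0; 0 0 0 0 0 0 0'|grep -v -e ee_ -e grip -e clock; done
```

```text
position: [0.4762, 0.0023, 0.1595]
ft_force: [-0.5, -9.3, 7.5]
position: [0.4761, 0.0038, 0.1595]
ft_force: [-0.2, -6.3, 6.6]
position: [0.476, 0.0058, 0.1596]
ft_force: [0.1, -2.4, 6.3]
```

```bash
python3 -m handwheel '0 0 -2 0 0 0 0; 0 0 -2 0 0 0 0; 0 0 -2 0 0 0 0; 0 0 0 0 0 0 0'|grep -v -e ee_ -e grip ; cat > ridge.py <<'E'
from h import *
from workcell import cams
import sys
o,M=state()
c=cams.camera("wrist");T=np.eye(4);T[:3,:3]=M;T[:3,3]=o["position"];T=T@c["T_tool_cam"]
P=pts(c,T);h=hsv(c);H,S,V=h[...,0],h[...,1],h[...,2];ok=(c["depth"]>0)
m=(H>20)&(H<35)&(S>120)&ok&(P[...,2]>.168)&(P[...,2]<.19)
q=P[m];top=q[q[:,2]>np.percentile(q[:,2],80)-.003];
bb=b/np.linalg.norm(b);print("tcp b",o["position"]@bb,"ridge b min/med/max",np.percentile(top@bb,[2,50,98]).round(4),len(top))
cv2.imwrite(sys.argv[1],cv2.resize(c["color"][100:340,130:380],None,fx=2.4,fy=2.4))
w=dict(np.load("pics/w1.npz"));P=pts(w,w["T"]);h=hsv(w);H,S=h[...,0],h[...,1]
m=(H>20)&(H<35)&(S>120)&(P[...,2]>.168)&(P[...,2]<.19);q=P[m];top=q[q[:,2]>np.percentile(q[:,2],80)-.003];print("start ridge",np.percentile(top@bb,[2,50,98]).round(4))
E
python3 ridge.py pics/w4.png
```

```text
clock: 11.25
position: [0.4756, 0.0122, 0.1595]
ft_force: [0.4, -1.4, 5.9]
tcp b -0.019256176121616016 ridge b min/med/max [-0.0084 -0.0047 -0.002 ] 867
start ridge [-0.022  -0.0192 -0.0165]
```

View pics/w4.png

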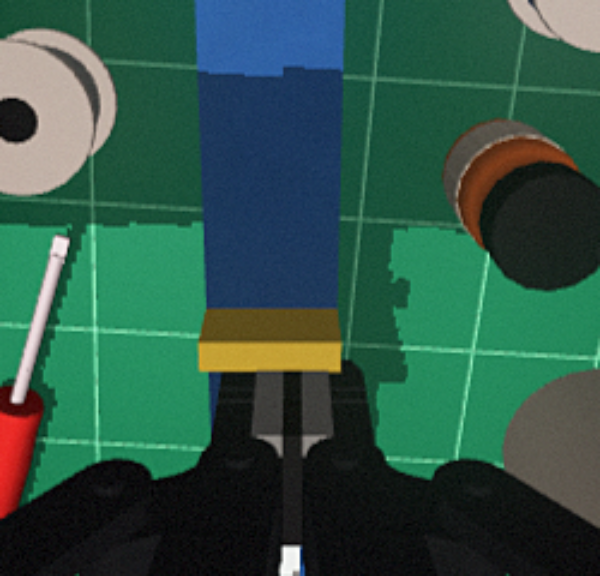

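```bash
python3 -m handwheel '0 0 -3 0 0 0 0; 0 0 -3 0 0 0 0; 0 0 -3 0 0 0 0; 0 0 -3 0 0 0 0; 0 0 -3 0 0 0 0;  0 0 -3 0 0 0 0; 0 0 -3 0 0 0 0; 0 0 0 0 0 0 0'|grep -v -e ee_ -e grip;python3 -m handwheel '0 0 -2 0 0 0 0; 0 0 -1 0 0 0 0; 0 0 0 0 0 0 0;0 0 0 0 0 0 0'|grep -v -e ee_ -e grip; python3 ridge.py pics/w5.png
```

```text
clock: 12.1
position: [0.4741, 0.0334, 0.1594]
ft_force: [0.8, -1.0, 5.3]
clock: 12.5
position: [0.4738, 0.0366, 0.1593]
ft_force: [0.5, -3.1, 4.4]
tcp b 0.00524810306023578 ridge b min/med/max [0.016  0.0198 0.0223] 874
start ridge [-0.022  -0.0192 -0.0165]
```

```bash
for i in 1 2 3; do python3 -m handwheel '0 0 -0.7 0 0 0 0; 0 0 -0.7 0 0 0 0; 0 0 0 0 0 0 0'|grep -v -e ee_ -e grip -e clock; done
```

```text
position: [0.4737, 0.0388, 0.1593]
ft_force: [0.7, -1.2, 3.8]
position: [0.4735, 0.0409, 0.1594]
ft_force: [0.7, 3.3, 5.1]
position: [0.4735, 0.0413, 0.1593]
ft_force: [0.7, 2.5, 4.4]
```

```bash
for i in 1 2 3; do python3 -m handwheel '0 0 -0.6 0 0 0 0; 0 0 0 0 0 0 0'|grep -v -e ee_ -e grip -e clock; done; python3 ridge.py pics/w6.png
```

```text
position: [0.4735, 0.0415, 0.1593]
ft_force: [0.5, 1.2, 4.7]
position: [0.4734, 0.0418, 0.1593]
ft_force: [2.1, -1.6, 5.1]
position: [0.4734, 0.0424, 0.1593]
ft_force: [1.2, -2.2, 5.0]
tcp b 0.01111349786326605 ridge b min/med/max [0.0221 0.0258 0.0283] 868
start ridge [-0.022  -0.0192 -0.0165]
```

```bash
python3 - <<'E'
from h import *
from workcell import cams
c=cams.camera("scene");cv2.imwrite("pics/s6.png",cv2.resize(c["color"][90:210,90:250],None,fx=5,fy=5,interpolation=cv2.INTER_CUBIC))
E
```

```text
(no output)
```

View pics/s6.png

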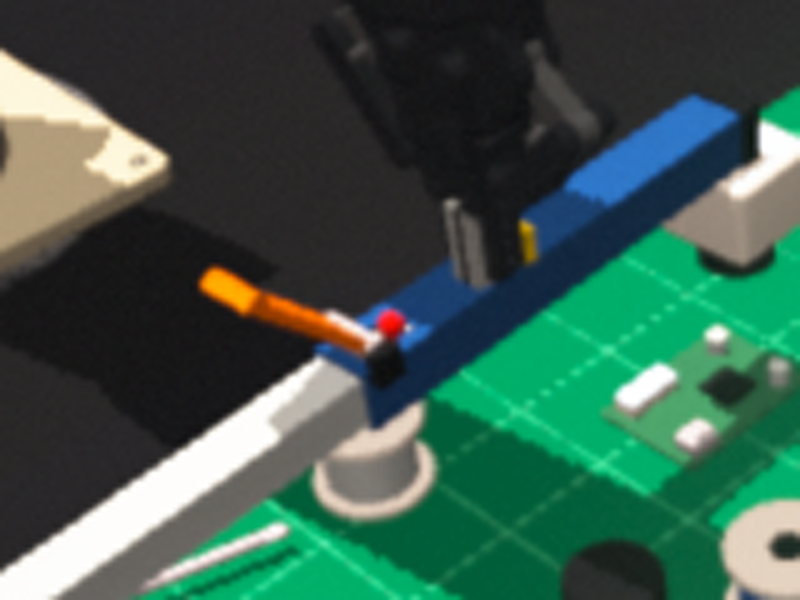

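```bash
python3 -m handwheel '-0.5 0 0.5 0 0 0 0; -3 0 0 0 0 0 0; -12 0 0 0 0 0 0; -25 0 0 0 0 0 0; -25 0 0 0 0 0 0; -10 0 0 0 0 0 0; 0 -4 7 0 0 0 0; 0 0 30 0 0 0 0'|grep -v -e ee_ -e grip;python3 -m handwheel '0 0 30 0 0 0 0; 0 0 30 0 0 0 0; 0 0 0 0 0 0 0'|grep -v -e ee_ -e grip; python3 - <<'E'
from h import *
from workcell import cams
o,M=state()
c=cams.camera("wrist");T=np.eye(4);T[:3,:3]=M;T[:3,3]=o["position"];T=T@c["T_tool_cam"]
cv2.imwrite("pics/w7.png",c["color"])
c=cams.camera("scene");cv2.imwrite("pics/s7.png",cv2.resize(c["color"][70:210,70:250],None,fx=4,fy=4,interpolation=cv2.INTER_CUBIC))
P=pts(c);h=hsv(c);H,S=h[...,0],h[...,1];r=(P[...,2]>.15)&(P[...,2]<.25)&(P[...,0]>.4)&(P[...,0]<.52)&(abs(P[...,1])<.13)
for nm,m in dict(orange=(H>5)&(H<20)&(S>150),red=((H<4)|(H>174))&(S>150),yel=(H>22)&(H<35)&(S>150)).items():
    q=P[m&r]
    if len(q):print(nm,len(q),q.min(0).round(3),np.median(q,0).round(3),q.max(0).round(3))
E
```

```text
clock: 14.95
position: [0.4709, 0.0071, 0.2339]
ft_force: [0.2, -0.8, -0.3]
clock: 15.25
position: [0.4745, -0.0593, 0.2338]
ft_force: [0.1, -0.2, 0.1]
orange 155 [ 0.455 -0.066  0.166] [ 0.484 -0.052  0.207] [ 0.488 -0.022  0.222]
red 19 [ 0.472 -0.014  0.164] [ 0.475 -0.005  0.168] [0.486 0.    0.174]
yel 80 [0.455 0.052 0.166] [0.47  0.054 0.176] [0.482 0.06  0.18 ]
```

View pics/w7.png

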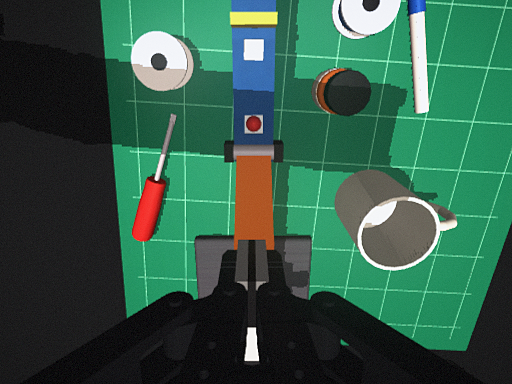

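View pics/s7.png

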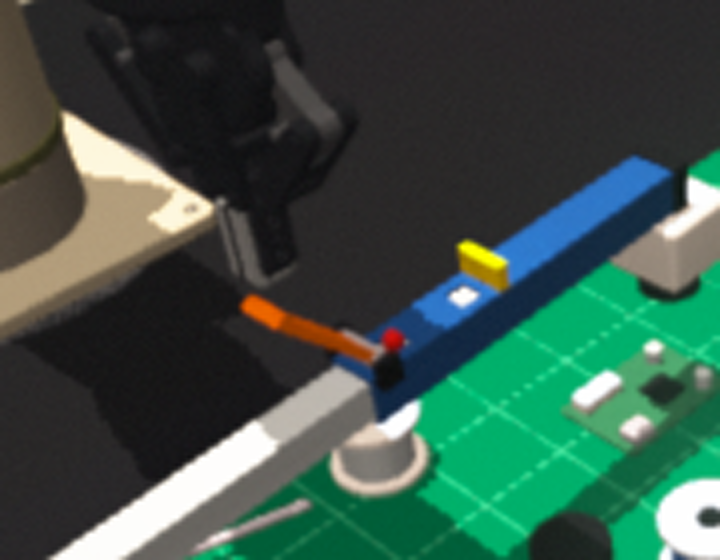

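```bash
python3 -m handwheel '7 0 0 0 0 0 0; 5 0 0 0 0 0 0;5 0 0 0 0 0 0;0 0 0 0 0 0 0'|grep -v -e ee_ -e grip; for i in 1 2; do python3 -m handwheel '4 0 0 0 0 0 0; 4 0 0 0 0 0 0;4 0 0 0 0 0 0;4 0 0 0 0 0 0;0 0 0 0 0 0 0'|grep -v -e ee_ -e grip;done
```

```text
clock: 15.75
position: [0.4753, -0.0542, 0.2169]
ft_force: [0.2, -0.4, -0.6]
clock: 16.25
position: [0.4754, -0.0547, 0.2012]
ft_force: [0.5, 0.4, 0.0]
clock: 16.75
position: [0.4754, -0.0547, 0.1851]
ft_force: [0.2, 0.5, 0.4]
```

```bash
python3 - <<'E'
from h import *
from workcell import cams
print(state()[0]["ft_force"])
c=cams.camera("scene");cv2.imwrite("pics/s8.png",cv2.resize(c["color"][70:210,70:250],None,fx=4,fy=4,interpolation=cv2.INTER_CUBIC))
E
```

```text
[0.21823828 0.52561439 0.4026261 ]
```

View pics/s8.png

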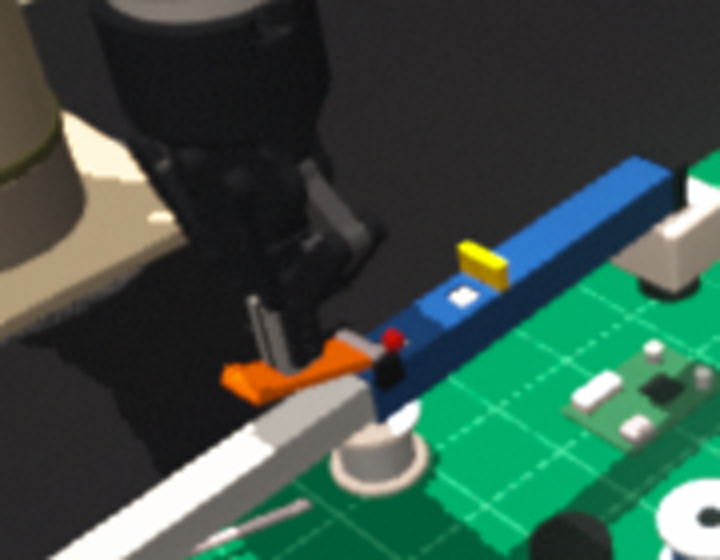

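The lock is folding correctly: the tip rests on the orange plate at about (290,365), with the button still out at (392,340). I'll keep pressing gently.

```bash
python3 -m handwheel '4 0 0 0 0 0 0; 4 0 0 0 0 0 0;3 0 0 0 0 0 0;0 0 0 0 0 0 0'|grep -v -e ee_ -e grip; for i in 1 2 3 4 5; do python3 -m handwheel '1 0 0 0 0 0 0; 0 0 0 0 0 0 0'|grep -v -e ee_ -e grip;done
```

```text
clock: 17.2
position: [0.4755, -0.0547, 0.1743]
ft_force: [0.3, -0.1, -0.0]
clock: 17.4
position: [0.4756, -0.0547, 0.1737]
ft_force: [0.0, -0.6, 1.0]
clock: 17.6
position: [0.4756, -0.0547, 0.1727]
ft_force: [-0.6, -0.5, 1.0]
clock: 17.8
position: [0.4757, -0.0548, 0.1717]
ft_force: [-1.2, -0.3, 1.2]
clock: 18.0
position: [0.4757, -0.0548, 0.1707]
ft_force: [-0.5, -0.4, 1.0]
clock: 18.2
position: [0.4758, -0.0547, 0.1699]
ft_force: [-2.0, -0.8, 3.8]
```

```bash
for i in 1 2 3; do python3 -m handwheel '0.5 0 0 0 0 0 0; 0 0 0 0 0 0 0'|grep -v -e ee_ -e grip;done
```

```text
clock: 18.4
position: [0.4759, -0.0547, 0.1696]
ft_force: [-0.1, -1.2, 5.8]
clock: 18.6
position: [0.476, -0.0547, 0.1693]
ft_force: [-2.0, -1.1, 8.1]
clock: 18.8
position: [0.4761, -0.0547, 0.169]
ft_force: [-3.0, -0.9, 10.7]
```

```bash
python3 -m handwheel '-2 0 0 0 0 0 0; -6 0 0 0 0 0 0; -20 0 0 0 0 0 0;-30 0 0 0 0 0 0;-30 0 0 0 0 0 0;-30 0 0 0 0 0 0;0 0 0 0 0 0 0'|grep -v -e ee_ -e grip; python3 - <<'E'
from h import *
from workcell import cams
o,M=state()
for n in("scene","top","wrist"):
    c=cams.camera(n)
    if n=="wrist": T=np.eye(4);T[:3,:3]=M;T[:3,3]=o["position"];T=T@c["T_tool_cam"]
    else: T=None
    P=pts(c,T);h=hsv(c);H,S=h[...,0],h[...,1];r=(P[...,2]>.15)&(P[...,2]<.25)&(P[...,0]>.4)&(P[...,0]<.52)&(abs(P[...,1])<.13)
    for nm,m in dict(orange=(H>5)&(H<20)&(S>150),red=((H<4)|(H>174))&(S>150),yel=(H>22)&(H<35)&(S>150)).items():
        q=P[m&r]
        if len(q):
            print(n,nm,len(q),q.min(0).round(4),np.median(q,0).round(4),q.max(0).round(4))
            if nm=="orange": print(" slope",np.polyfit(q[:,1],q[:,2],1))
    cv2.imwrite(f"pics/{n}9.png",c["color"])
E
```

```text
clock: 19.5
position: [0.4772, -0.0546, 0.29]
ft_force: [0.4, -0.5, 0.4]
scene orange 338 [ 0.4548 -0.0872  0.1675] [ 0.4777 -0.0531  0.1732] [ 0.4892 -0.0238  0.1756]
 slope [0.00644022 0.1732068 ]
scene red 20 [ 0.4721 -0.0142  0.1626] [ 0.4744 -0.0045  0.1678] [0.4858 0.0008 0.1744]
scene yel 104 [ 0.4553 -0.0832  0.1668] [0.4718 0.0539 0.1753] [0.4853 0.0597 0.1797]
top orange 290 [ 0.4624 -0.076   0.1635] [ 0.4748 -0.0488  0.1716] [ 0.4855 -0.025   0.1746]
 slope [-0.00027444  0.17164631]
top red 14 [ 0.4686 -0.0053  0.1652] [ 0.4715 -0.0032  0.168 ] [0.4743 0.0005 0.1701]
top yel 29 [0.4562 0.055  0.1749] [0.4688 0.0567 0.1761] [0.4797 0.0586 0.1793]
wrist orange 1588 [ 0.4649 -0.0858  0.1745] [ 0.4772 -0.0502  0.1769] [ 0.4896 -0.0249  0.1801]
 slope [-0.00611961  0.17663686]
wrist red 103 [ 0.4699 -0.0071  0.1687] [ 0.474  -0.0027  0.1727] [0.4781 0.0014 0.1747]
wrist yel 51 [0.4582 0.0521 0.1804] [0.4717 0.0531 0.182 ] [0.4831 0.0588 0.1836]
```

View pics/scene9.png

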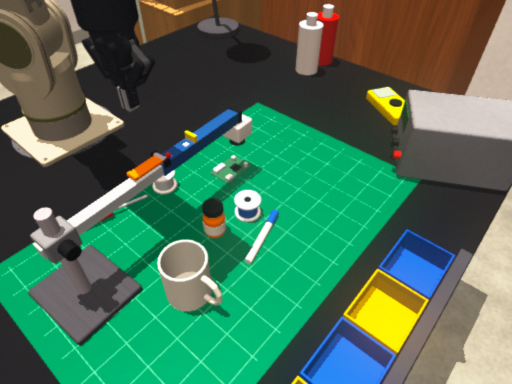

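View pics/wrist9.png

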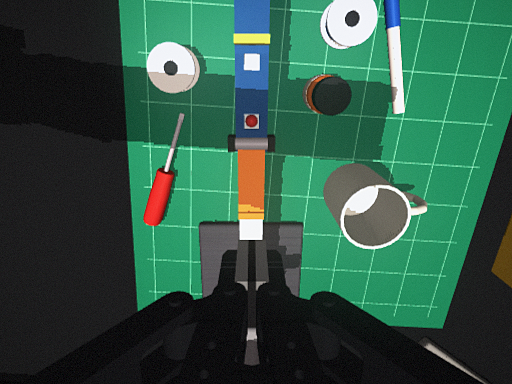

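```bash
python3 -c "
from workcell import hand_in
print(hand_in())"
```

```text
the job is handed in; nothing more can be done
None
```

The boom is out to its second hole and I handed the job in at about 19.7 s; `hand_in` gives no verdict.

**What I did:**
- **Press and pull:** I pressed the red button flush with the shut fingertips and pushed the sleeve out by the yellow ridge. The button rode under the wall and popped up in the second hole.
- **Lock:** I pressed the orange flip lock flat, then raised the arm clear.
- **Forces:** The highest wrist readings were about 9 N along the boom during the slide and about 11 N down on the lock. I read the force only at the end of each move, so short peaks in between were not seen.

**Last checks:**
- **Sleeve:** The wrist camera put the ridge 45.0 mm from its start, measured just after the pop-up and before I released it. After release, the top and scene cameras agreed to within about 1 mm.
- **Button:** It shows standing out, centred in the second hole, in the wrist picture.
- **Flip lock:** Its slope is within 0.01 rad of flat in all three cameras.
- **Bystanders:** They look unmoved in the final scene picture. I did not measure them, but the force readings showed no unexpected contact.

**What disagreed:** The cameras put the sleeve's upper face near 0.164 m, while the fingertip touched it at about 0.160 m, so I went by touch. The final wrist picture also read about 3 to 5 mm higher than the other two cameras, so I used it only for slope and position along the boom.

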